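Press a bush home on the bench press

TASK

Press the brass bush fully home in the gland plate with the bench lever press: pull the black lock knob straight out to its click, then pull the sprung lever down through its whole stroke, and ease it slowly back up under control to its top rest without letting it fly back. Then push the lock knob fully in again, and leave the loose things lying round the press where they are.

Things in the scene. Friction and masses are not known exactly. Their poses are not given: they have to be found in the camera images.
- press: grey cast bench press fixed to the desk; origin on the desk below its lever shaft, x to its back (front is -x), y to its left, z up. Base 165 x 150 mm, x -105..60. Head block x -53..53, y -40..40, top at 155 mm. A return-spring tube, 63 mm thick, 272 mm high, stands at x 18, y 78 mm close behind the lock knob and blocks a gripper coming straight down on it
- lever (a joint): turn of the lever, rad: 0 = top rest (hard stop, arm 65 deg above level, leaning to the front), 0.96 = bottom stop (arm 10 deg above level). Spring: about 0.4 N m at rest, 1.2 at the bottom, plus 0.2 while the bush goes in (up to 12 N at the grip; the bar turns and may creep some mm in the fingers); let go far down it flies back at 2 rad/s. Knob in: bolted at the top, slight play
- lever_grip (a point): middle of the lever's black cross grip: round bar 18 mm thick, 90 mm long, along the press's y axis, on the right (-y) side of the arm, 140 mm from the shaft axis. Axes turn with the lever, y along the bar. At top rest it is 257 mm above the desk, 59 mm in front of the shaft; at the bottom 154 mm up, 138 mm in front
- lever_axis (a point): fixed point on the lever's shaft axis (the axis runs along the press's y), 130 mm above the desk, level with lever_grip along y: the grip moves round this point in a circle of 140 mm radius
- lock_knob (a joint): travel of the lock knob, m: 0 = fully in (lever locked), 0.016 = fully out (lever free). Sprung detent at both ends: takes about 4 N to move and snaps to the nearer end when let go. It goes in only with the lever at its top rest
- knob_grip (a point): centre of the black round lock knob, 32 mm in diameter, 20 mm thick, on a 12 mm neck, upper left of the press (y +78 mm). Its z axis is the pull direction: up and leaning 30 degrees from vertical to the front of the press. When in, the face of the 34 mm boss beneath lies 31 mm below this centre along that axis
- bush (a joint): how far the brass bush (flange 30 mm diameter) has been pressed down, m: 0 = stands 8 mm proud, 0.008 = flange down on the gland plate, fully home. It stays where it is pressed. The ram brings it home just before the lever's bottom stop (lever at about 0.92)
- bush_top (a point): centre of the top of the bush's flange, under the ram at the front of the press: 58 mm above the desk when fully proud, 50 mm when home
- tape_measure: tape measure 62 x 83 x 38 mm, loose, left of the press; origin at its underside; not to be moved
- conduit_box: white round conduit box with spouts, 65 x 103 x 29 mm, loose, right of the press; origin at its underside; not to be moved
- coupling: white conduit sleeve 50 mm long, 24 mm thick, loose, lying in front of the press; origin at its underside; not to be moved

How it is judged:
On the way, in this order (a step that is already met when the one before it is completed fails the run):
1. the lock knob is pulled out to its detent (value of joint lock_knob above 0.013 m and value of joint lever below 0.1 rad), for 0.1 s.
2. the lever is pulled down and the bush pressed home (value of joint lever above 0.85 rad and value of joint bush above 0.007 m), for 0.05 s.
3. the lever is back at its top rest, the knob still out (value of joint lever below 0.06 rad and value of joint lock_knob above 0.011 m), for 0.1 s.
At the end, for the whole second after the job is handed in: the bush is home (within 1 mm of full depth), the lever at its top rest (within 0.06 rad), the lock knob fully in (within 2 mm) (value of joint lock_knob below 0.002 m and value of joint lever below 0.06 rad and value of joint bush above 0.007 m); the robot touches nothing.
It fails at once if the lever flies back (returns faster than 1.5 rad/s) (velocity of joint lever below -1.5 rad/s).
It fails at once if a loose thing by the press is moved more than 25 mm (distance of any of tape_measure, conduit_box, coupling from where it was at the start of the episode above 0.025 m).
It also fails if it takes over 64 s, if anything falls off the work surface, if the arm or the gripper's body presses on something with over 40 N, if the wrist force passes 120 N, or if a joint passes its speed limit or range.

ROBOT

A 6-joint arm with a two-finger parallel gripper is mounted at the origin on a cart in front of the work surface, level with it; the furniture and walls round the work are solid. World frame = base frame: x ahead of the robot, y to its left, z up, the work surface at z = 0. Lengths are in m, angles in rad, forces in N, time in s.
With the tool pointing down it reaches from about 0.425 to 0.95 m from the base axis. Payload 3.5 kg.
Tool frame: the origin (TCP) lies at the very end of the fingers, on their centre line; the grasp point (between the pads) lies 19 mm behind it; z points along the fingers, y is the line along which they close (so a half turn about z gives the same grasp; the last joint's range is limited). The gripper opens to 85 mm and grips with 20 to 120 N. Pads are 22 mm wide; open, the fingers measure 114 mm over their backs; the gripper's body (76 mm by 85 mm) begins 54 mm behind the grasp point. The pads swing forward as they close: fully open they stand 13 mm farther back than shut.
Start: joints at [1.094, 0.286, 1.577, -0, 1.279, -0.15], TCP at [0.217, 0.639, 0.231] pointing down, gripper open.
Joint ranges: [-2.77, 2.77], [-0.9, 2.22], [0.21, 2.48], [-1.53, 4.67], [0.24, 2.81], [-2.84, 2.84]. Speed limits (rad/s): [2.79, 2.79, 3.14, 3.14, 3.14, 3.14].

INTERFACE

Orientations are given as a unit quaternion [x, y, z, w].
In Python, from plant import ctrl gives the robot as it stands.
- The arm moves only by the tool carry_out, never from a script. Its argument "deltas" is one flat list of numbers, 6 for each row, row after row: the shift along the tool's x, y, z in m, then the turn, a rotation vector about the tool's x, y, z in rad. A call has 1 to 5 rows; each row is the pose to reach, as a shift and turn from the pose commanded when the call began, along the tool's axes at that moment; what a row does not reach only later rows make up. A row lasts 1/8 s, in which the tool goes at most 62.5 mm and 10.7 degrees, less where a joint would pass 70% of its speed; a pose out of reach is approached as far as the arm can. A call with a gripper value outside its range is refused whole. "grip" is the opening in per cent of the stroke, from 0 (shut) to 100 (fully open), set as the call begins (left out, the last holds). The fingers move at their own pace and stop on an object; "grip_force" is the grip in N (left out, the last holds). Time passes only in rows, so rows that repeat a pose let the fingers close. It gives the time, the measured TCP pose, the force, the opening and the grip force at its end, in the units of the state.
- ctrl.get_state(): the state, without advancing time (a new reading comes with each control period).
- ctrl.read_camera(name): name is "side" or "top"; returns (picture, depth): 480x640x3 uint8, red, green, blue; 480x640 float32, m along the optical axis (not along the pixel's ray), 0 where there is no reading.
- ctrl.camera_model(name): a dict with "intrinsics" (3x3 intrinsics, pixels), "extrinsics" (4x4, takes a point from world to camera coordinates). Camera axes: x right, y down, z forward; pixel columns grow to the right and rows downward; lengths in m; the calibration is good to about 2 mm. A picture is of the moment at which its call begins. camera_model takes no time and is no camera call.
- ctrl.sign_off(): hands the job in; it is judged then, once.
Trained networks look in the newest picture that a camera, given by its name, has taken for a name from the list of things; names that differ only in an ending like _2 or _b are one class to them, and where a whole thing is asked for, a point or a joint stands for the part that bears it (a point fixed in the world has none). Each returns a list of dicts, best first, with "score" (0 to 1); they miss things now and then, are a little off and sometimes report something else, mostly with a low value. They report only what shows in the picture. A call takes as long as a camera call.
- ctrl.find_in(camera, query): "uv" ([column, row] in pixels, amid what is visible of it).
The state is a dict: "time": time; "qpos": joint angles; "dq": joint speeds; "joint_efforts": joint torques, N m; "eef_pos": TCP position; "tcp_rot": TCP orientation; "contact_force": force on the tool from outside, world axes, zero at the start; "wrist_torque": the same for the moment, N m; "opening": opening from 0.0 (shut) to 1.0 (fully open); "finger_force": force on a finger pad.
Only numpy, scipy, OpenCV 4.12 (cv2) and the standard library are available. Lean on these libraries where they do the work, as an engineer would, in place of code of your own. Each camera call takes 0.05 s, during which the arm holds its last target. There are 200 camera calls.

## Working session

There is one attempt and no reset: what is moved stays moved. The work goes in short steps, Python scripts to look and compute and a tool call to move; the robot and the scene stay as the last step left them, time stands still between calls to the robot, and variables do not carry over. Pictures are saved under pics/ and viewed, at most 10 in all, crops included, and the job is handed in when it is done.

Besides the shell and the picture viewer there is one more tool, called after "Emit:" as name(argument=value, ...) on one line, values as JSON. carry_out: Moves the arm, as the interface text tells. Its arguments: {"type":"object","properties":{"deltas":{"type":"array"},"grip":{"type":"number"},"grip_force":{"type":"number"}},"required":["deltas"]}

```bash
mkdir -p pics
cat > h.py <<'E'
import numpy as np, cv2
from scipy.spatial.transform import Rotation as R
from plant import ctrl
np.set_printoptions(precision=4,suppress=True)
def world(cam,uv,d):
    m=ctrl.camera_model(cam);K=np.array(m["intrinsics"]);E=np.array(m["extrinsics"])
    p=np.linalg.inv(K)@np.array([uv[0],uv[1],1.])*d
    return E[:3,:3].T@(p-E[:3,3])
def proj(cam,p):
    m=ctrl.camera_model(cam);K=np.array(m["intrinsics"]);E=np.array(m["extrinsics"])
    q=K@(E[:3,:3]@np.array(p)+E[:3,3]); return q[:2]/q[2]
def cloud(cam,dep):
    m=ctrl.camera_model(cam);K=np.array(m["intrinsics"]);E=np.array(m["extrinsics"])
    v,u=np.mgrid[:480,:640]
    p=np.stack([(u-K[0,2])/K[0,0]*dep,(v-K[1,2])/K[1,1]*dep,dep],-1)
    return (p-E[:3,3])@E[:3,:3]
E
cat > a.py <<'E'
from h import *
s=ctrl.get_state();print(s)
for c in("side","top"):
    im,d=ctrl.read_camera(c);cv2.imwrite(f"pics/{c}0.png",im[:,:,::-1]);np.save(f"{c}0.npy",d)
    m=ctrl.camera_model(c);E=np.array(m["extrinsics"]);print(c,"pos",-E[:3,:3].T@E[:3,3],"fwd",E[2,:3])
    for q in("press","lever_grip","knob_grip","bush_top","tape_measure","conduit_box","coupling"):
        for r in ctrl.find_in(c,q)[:2]:
            u,v=map(int,r["uv"]);w=d[max(v-1,0):v+2,max(u-1,0):u+2];w=w[w>0]
            print(c,q,r["uv"],round(r["score"],2),world(c,r["uv"],np.median(w)) if len(w) else None)
E
python3 a.py
```

```text
{'time': 0.0, 'qpos': array([ 1.094 ,  0.2872,  1.5782,  0.    ,  1.2786, -0.15  ]), 'dq': array([-0.    ,  0.0005, -0.0003,  0.0004, -0.0021, -0.0007]), 'joint_efforts': array([  0.0004, -40.5994, -29.2621,  -0.0002,   0.0059,   0.    ]), 'eef_pos': array([0.2163, 0.6387, 0.2299]), 'tcp_rot': array([ 0.1627,  0.9867, -0.0011, -0.0004]), 'contact_force': array([0.6449, 0.5307, 0.8419]), 'wrist_torque': array([-0.0088,  0.034 ,  0.0288]), 'finger_force': 0.0, 'opening': 1.0017336034572215}
side pos [ 0.352  -0.8926  0.7065] fwd [ 0.171   0.8487 -0.5005]
side press [326.3, 244.0] 0.87 [0.5649 0.0394 0.1238]
side press [366.3, 341.0] 0.17 [ 0.6067 -0.1255  0.0052]
side lever_grip [335.9, 228.8] 0.56 [0.5742 0.0004 0.1798]
side lever_grip [367.6, 339.5] 0.31 [ 0.6107 -0.1208  0.0041]
side knob_grip [308.7, 185.4] 0.73 [0.549  0.1421 0.2069]
side knob_grip [293.5, 226.0] 0.37 [0.5359 0.2716 0.0394]
side bush_top [249.0, 276.1] 0.69 [0.4107 0.1004 0.0253]
side bush_top [320.9, 265.1] 0.55 [0.5611 0.0709 0.0533]
side tape_measure [292.2, 227.3] 0.77 [0.5324 0.2703 0.0369]
side tape_measure [320.9, 260.2] 0.58 [0.5635 0.0822 0.0581]
side conduit_box [370.4, 341.7] 0.71 [ 0.6141 -0.1276  0.004 ]
side conduit_box [322.5, 263.0] 0.55 [0.5646 0.0712 0.058 ]
side coupling [250.3, 278.4] 0.54 [0.4127 0.0946 0.023 ]
side coupling [333.5, 227.7] 0.36 [0.57   0.0024 0.1816]
top pos [ 0.2834 -0.0006  1.2876] fwd [ 0.2182  0.0228 -0.9756]
top press [298.7, 228.5] 0.97 [0.5605 0.0877 0.1528]
top lever_grip [351.6, 233.7] 0.7 [ 0.5361 -0.0226  0.2647]
top knob_grip [262.3, 226.3] 0.74 [0.5411 0.1563 0.2123]
top tape_measure [212.8, 242.9] 0.67 [0.5288 0.2897 0.0375]
top conduit_box [400.9, 238.4] 0.89 [ 0.605  -0.147   0.0009]
top conduit_box [353.2, 234.6] 0.59 [ 0.5349 -0.0259  0.264 ]
top coupling [285.5, 308.2] 0.63 [0.402  0.1018 0.0225]
```

```bash
python3 -c "
import cv2
s=cv2.imread('pics/side0.png')[130:370,200:440];t=cv2.imread('pics/top0.png')[150:350,180:440]
a=cv2.resize(s,(400,400),interpolation=2);b=cv2.resize(t,(400,308),interpolation=2)
import numpy as np
c=np.zeros((400,800,3),'uint8');c[:,:400]=a;c[:308,400:]=b
cv2.imwrite('pics/c0.png',c)"
cat > b.py <<'E'
from h import *
# dark points clouds
for c in("side","top"):
    im=cv2.imread(f"pics/{c}0.png");d=np.load(f"{c}0.npy");P=cloud(c,d)
    roi=(P[...,0]>.42)&(P[...,0]<.72)&(P[...,1]>-.1)&(P[...,1]<.2)&(d>0)
    dark=im.max(-1)<60
    for n,(zl,zh,yl,yh) in dict(grip=(.23,.29,-.1,.08),knob=(.17,.26,.1,.2),tube=(.262,.29,.05,.2)).items():
        k=roi&(P[...,2]>zl)&(P[...,2]<zh)&(P[...,1]>yl)&(P[...,1]<yh)
        if n!="tube":k&=dark
        Q=P[k];print(c,n,len(Q))
        if len(Q)>5:
            print(" med",np.median(Q,0),"p2",np.percentile(Q,2,0),"p98",np.percentile(Q,98,0))
            r=cv2.minAreaRect(Q[:,:2].astype('float32'));print(" rect",r)
    # head top z .155
    k=roi&(abs(P[...,2]-.155)<.004);Q=P[k];print(c,"head",len(Q),cv2.minAreaRect(Q[:,:2].astype('float32')) if len(Q)>5 else'')
E
python3 b.py
```

```text
side grip 251
 med [ 0.5377 -0.0571  0.2661] p2 [ 0.5312 -0.0917  0.2564] p98 [ 0.5474 -0.0123  0.2694]
 rect ((0.5396416187286377, -0.048953767865896225), (0.014924360439181328, 0.09366898983716965), 3.2095577716827393)
side knob 215
 med [0.5483 0.1501 0.2091] p2 [0.532  0.1396 0.1924] p98 [0.5773 0.1653 0.2544]
 rect ((0.553962230682373, 0.15300433337688446), (0.04792436584830284, 0.02828836999833584), 1.522106409072876)
side tube 406
 med [0.6025 0.1458 0.2746] p2 [0.5757 0.1287 0.2626] p98 [0.6316 0.1842 0.277 ]
 rect ((0.6040336489677429, 0.15708255767822266), (0.05872191861271858, 0.05994463339447975), 75.7705078125)
side head 876 ((0.5933455228805542, 0.09335683286190033), (0.10938326269388199, 0.19639544188976288), 2.66269850730896)
top grip 411
 med [ 0.537  -0.0475  0.2633] p2 [ 0.5289 -0.0905  0.2502] p98 [0.5471 0.0095 0.2683]
 rect ((0.5381423234939575, -0.04050895571708679), (0.10554446280002594, 0.025442030280828476), 86.46269989013672)
top knob 532
 med [0.5731 0.1519 0.2104] p2 [0.5295 0.1305 0.1739] p98 [0.5949 0.1773 0.2561]
 rect ((0.5631518959999084, 0.14745524525642395), (0.06709054112434387, 0.05664832144975662), 15.542428970336914)
top tube 792
 med [0.6005 0.1585 0.2717] p2 [0.5729 0.131  0.2672] p98 [0.6287 0.1869 0.2756]
 rect ((0.6015288829803467, 0.15861240029335022), (0.06082233041524887, 0.06152962148189545), 34.979949951171875)
top head 1578 ((0.5895850658416748, 0.09789669513702393), (0.1083156168460846, 0.19343839585781097), 3.6138155460357666)
```

View pics/c0.png

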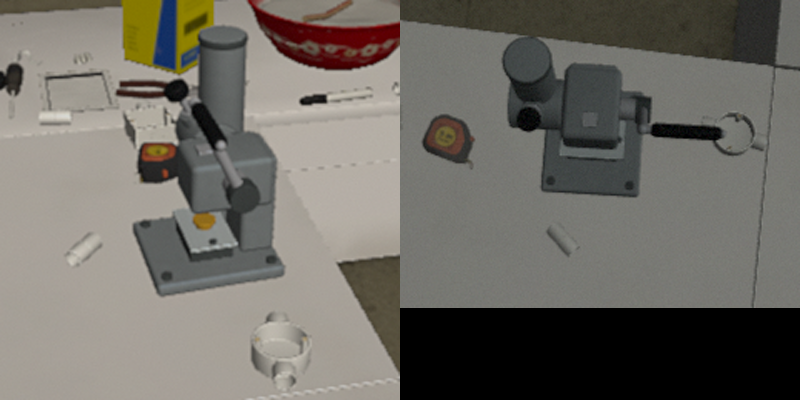

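```bash
cat > c.py <<'E'
from h import *
for c in("side","top"):
    im=cv2.imread(f"pics/{c}0.png");d=np.load(f"{c}0.npy");P=cloud(c,d)
    roi=(P[...,0]>.42)&(P[...,0]<.72)&(P[...,1]>-.1)&(P[...,1]<.2)&(d>0)
    X,Y,Z=P[...,0],P[...,1],P[...,2]
    dark=im.max(-1)<60
    Q=P[roi&dark&(Z>.25)&(Z<.29)&(Y>-.088)&(Y<-.01)];a=np.polyfit(Q[:,1],Q[:,0],1);print(c,"bar yaw deg",-np.degrees(np.arctan(a[0])),"x at y=-.045",np.polyval(a,-.045))
    print(" bar ends", np.percentile(Q[:,1],[0,1,99,100]))
    Q=P[roi&(abs(Z-.1545)<.003)&(Y>.03)&(Y<.125)];print(" head",len(Q),cv2.minAreaRect(Q[:,:2].astype('float32')),np.percentile(Q,[1,99],0)[:,:2].ravel())
    # front edge of base: for y bins, min x with 0.008<z<.03
    k=roi&(Z>.01)&(Z<.03)&(X>.45)
    Q=P[k];print(" base z",np.median(Q[:,2]),cv2.minAreaRect(Q[:,:2].astype('float32')))
    ys=np.linspace(.03,.14,12);ex=[np.percentile(Q[abs(Q[:,1]-y)<.005][:,0],2) if (abs(Q[:,1]-y)<.005).sum()>4 else np.nan for y in ys];print(" front x",np.array(ex))
    Q=P[roi&(Z>.268)&(Y>.1)];print(" tube",cv2.minEnclosingCircle(Q[:,:2].astype('float32')))
    # knob top dark
    k=roi&dark&(Z>.19)&(Z<.24)&(Y>.125)&(Y<.18)&(X<.575);Q=P[k];print(" knob",len(Q),Q.mean(0),np.percentile(Q,[3,97],0))
E
python3 c.py
```

```text
side bar yaw deg 3.1133700023204223 x at y=-.045 0.5373709966942474
 bar ends [-0.088  -0.087  -0.011  -0.0108]
 head 539 ((0.5944522619247437, 0.08170533180236816), (0.10954655706882477, 0.08820507675409317), 1.429299235343933) [0.5406 0.0392 0.6473 0.1236]
 base z 0.020336319596368273 ((0.5726490020751953, 0.02616553008556366), (0.1643756479024887, 0.2568015158176422), 3.7465670108795166)
 front x [0.4924 0.4914 0.4896 0.4887 0.4888 0.4879 0.487  0.4861 0.4854 0.4848
 0.4839 0.4833]
 tube ((0.6027976870536804, 0.15866316854953766), 0.03293886035680771)
 knob 146 [0.5434 0.1482 0.2076] [[0.532  0.1397 0.1964]
 [0.5559 0.1638 0.2171]]
top bar yaw deg 3.811473002378859 x at y=-.045 0.5367912555224864
 bar ends [-0.088  -0.087  -0.011  -0.0102]
 head 1333 ((0.5902220010757446, 0.0836978331208229), (0.1080380231142044, 0.08475757390260696), 4.378577709197998) [0.5393 0.0424 0.6423 0.1207]
 base z 0.017425984807730773 ((0.5706846714019775, 0.025474585592746735), (0.16595469415187836, 0.2564844489097595), 3.94327712059021)
 front x [0.4901 0.4879 0.4879 0.4866 0.4863 0.4843 0.4848 0.4836 0.4825 0.4831
 0.4831 0.482 ]
 tube ((0.6013035774230957, 0.15915705263614655), 0.03199511393904686)
 knob 269 [0.5492 0.1553 0.2107] [[0.5288 0.1411 0.1975]
 [0.5741 0.169  0.2332]]
```

```bash
cat > d.py <<'E'
from h import *
yaw=np.radians(3.7);px=np.array([np.cos(yaw),np.sin(yaw),0]);py=np.array([-np.sin(yaw),np.cos(yaw),0]);O=np.array([.5905,.0815,0])
a=-.5*px+np.array([0,0,.866]);b=.866*px+np.array([0,0,.5])
for c in("side","top"):
    im=cv2.imread(f"pics/{c}0.png");d=np.load(f"{c}0.npy");P=cloud(c,d)-O
    A,B,Y=P@a,P@b,P@py
    k=(d>0)&(im.max(-1)<70)&(abs(Y-.078)<.03)&(abs(B-.06)<.04)&(A>.14)&(A<.26)
    Q=np.c_[A,B,Y][k];print(c,len(Q),"A hist",np.histogram(Q[:,0],np.arange(.17,.24,.004)))
    f=Q[Q[:,0]>np.percentile(Q[:,0],60)]
    print(" face A med",np.median(f[:,0]),"B,Y",np.percentile(f[:,1:],[1,50,99],0))
    k=(d>0)&(im.max(-1)<70)&(P[...,2]>.245)&(P[...,2]<.275)&(P@px<-.03)&(P@px>-.1)
    q=(P@py)[k];h,e=np.histogram(q,np.arange(-.22,.02,.01));print(" bar y",h,e[0])
k=ctrl.camera_model
E
python3 d.py
```

```text
Traceback (most recent call last):
  File "d.py", line 8, in <module>
    Q=np.c_[A,B,Y][k];print(c,len(Q),"A hist",np.histogram(Q[:,0],np.arange(.17,.24,.004)))
      ~~~~~~~~~~~~^^^
IndexError: boolean index did not match indexed array along axis 1; size of axis is 1920 but size of corresponding boolean axis is 640
```

```bash
sed -i 's/np.c_\[A,B,Y\]\[k\]/np.stack([A,B,Y],-1)[k]/' d.py; python3 d.py
```

```text
side 250 A hist (array([ 9,  9,  9,  6,  6, 17, 24, 30, 53, 23,  0,  0,  0,  0,  0,  0,  0]), array([0.17 , 0.174, 0.178, 0.182, 0.186, 0.19 , 0.194, 0.198, 0.202,
       0.206, 0.21 , 0.214, 0.218, 0.222, 0.226, 0.23 , 0.234, 0.238]))
 face A med 0.20460827322238326 B,Y [[0.0538 0.0616]
 [0.0668 0.0703]
 [0.0806 0.0885]]
 bar y [ 0  0  0  0  7 52 29 28 34 24 30 28 23  8  0  0  0  0  0  0  0  0  0] -0.22
top 599 A hist (array([ 17,  12,  12,  12,  10,  20,  13,  44, 110,  33,   0,   0,   0,
         0,   0,   0,   0]), array([0.17 , 0.174, 0.178, 0.182, 0.186, 0.19 , 0.194, 0.198, 0.202,
       0.206, 0.21 , 0.214, 0.218, 0.222, 0.226, 0.23 , 0.234, 0.238]))
 face A med 0.20323651393003764 B,Y [[0.0505 0.0605]
 [0.0685 0.0755]
 [0.0998 0.0912]]
 bar y [ 0  0  0  0  8 42 48 47 47 51 43 44 46 32 13 10  0  0  0  0  0  0  0] -0.22
```

```bash
cat >> h.py <<'E'
yaw=np.radians(3.7);px=np.array([np.cos(yaw),np.sin(yaw),0]);py=np.array([-np.sin(yaw),np.cos(yaw),0]);pz=np.array([0,0,1.]);O=np.array([.5905,.0815,0])
def W(x,y,z): return O+x*px+y*py+z*pz
def K(A,y=.077,B=.066): return W(-.5*A+.866*B,y,.866*A+.5*B)   # along knob axis
def Rk(lean,mode): # tool z leaning 'lean' deg to +press x; mode y: closes along press y; x: closes in xz plane
    l=np.radians(lean);z=np.sin(l)*px-np.cos(l)*pz
    y=py if mode=="y" else np.cross(z,py)*1.0
    return np.c_[np.cross(y,z),y,z]
def rel(p,Rt):
    s=ctrl.get_state();R0=R.from_quat(s["tcp_rot"])
    d=R0.inv().apply(np.array(p)-s["eef_pos"]);rv=(R0.inv()*R.from_matrix(Rt)).as_rotvec()
    print("t",s["time"],"pos",s["eef_pos"],"q",s["qpos"],"op",round(s["opening"],3),"F",s["contact_force"],"ff",s["finger_force"])
    print("shift",d,"len",np.linalg.norm(d),"rot",rv,"deg",np.degrees(np.linalg.norm(rv)));return d,rv
E
python3 -c "
from h import *
print(K(.175),K(.265));rel(K(.275),Rk(30,'y'))"
```

```text
[0.5553 0.1564 0.1845] [0.5103 0.1535 0.2625]
t 0.8 pos [0.2166 0.6393 0.2314] q [ 1.094   0.2863  1.5767  0.      1.2786 -0.15  ] op 1.0 F [ 0.3633 -0.1415  0.391 ] ff 0.0
shift [-0.4295 -0.3677 -0.0398] len 0.5668062841332576 rot [-0.1024 -0.5168 -0.3824] deg 37.298283244265704
```

Emit:
carry_out(deltas=[-0.04,-0.036,-0.004,-0.01,-0.05,-0.04,-0.085,-0.073,-0.008,-0.02,-0.1,-0.08,-0.13,-0.11,-0.012,-0.03,-0.16,-0.12,-0.17,-0.147,-0.016,-0.04,-0.21,-0.15,-0.215,-0.184,-0.02,-0.05,-0.26,-0.19], grip=100)

```text
time: 1.42
eef_pos: [0.3618, 0.3946, 0.2518]
tcp_rot: [0.066, 0.989, 0.004, 0.133]
contact_force: [0.5, -0.2, 0.1]
opening: 0.997
finger_force: 0.0
```

```bash
python3 -c "
from h import *
rel(K(.275),Rk(30,'y'))"
```

```text
t 1.425 pos [0.3618 0.3946 0.2518] q [ 0.725  -0.1275  1.9956 -0.2074  1.0876 -0.6326] op 0.997 F [ 0.4924 -0.2243  0.0637] ff 0.0
shift [-0.1741 -0.2202  0.0217] len 0.2815761700225762 rot [-0.0521 -0.2547 -0.19  ] deg 18.450113761109872
```

Emit:
carry_out(deltas=[-0.035,-0.044,0.004,-0.01,-0.05,-0.04,-0.07,-0.088,0.009,-0.02,-0.1,-0.08,-0.105,-0.132,0.013,-0.03,-0.15,-0.11,-0.14,-0.176,0.018,-0.04,-0.2,-0.15,-0.174,-0.22,0.022,-0.052,-0.255,-0.19])

```text
time: 2.05
eef_pos: [0.505, 0.1529, 0.2707]
tcp_rot: [-0.031, 0.965, 0.008, 0.259]
contact_force: [0.4, 0.1, -0.6]
opening: 0.999
finger_force: 0.0
```

```bash
cat > look.py <<'E'
import sys
from h import *
n=sys.argv[1];u0,v0,w=map(int,sys.argv[2:5]) if len(sys.argv)>2 else (0,0,0)
out=[]
for c,(x,y) in dict(side=(200,110),top=(200,140)).items():
    im,d=ctrl.read_camera(c);np.save(f"{c}_{n}.npy",d);cv2.imwrite(f"pics/{c}_{n}.png",im[:,:,::-1])
    out.append(cv2.resize(im[y:y+220,x:x+220,::-1],(400,400),interpolation=2))
cv2.imwrite(f"pics/c_{n}.png",np.hstack(out))
E
python3 look.py 1;python3 -c "
from h import *
rel(K(.175),Rk(30,'y'))"
```

```text
t 2.15 pos [0.5057 0.1498 0.2704] q [ 0.1088 -0.3514  2.1873 -0.0392  0.7836 -1.4971] op 0.999 F [ 0.1144  0.2142 -0.0897] ff 0.0
shift [-0.0003  0.0039  0.0993] len 0.09933653301828867 rot [-0.0055 -0.0004 -0.0076] deg 0.537778611686705
```

View pics/c_1.png

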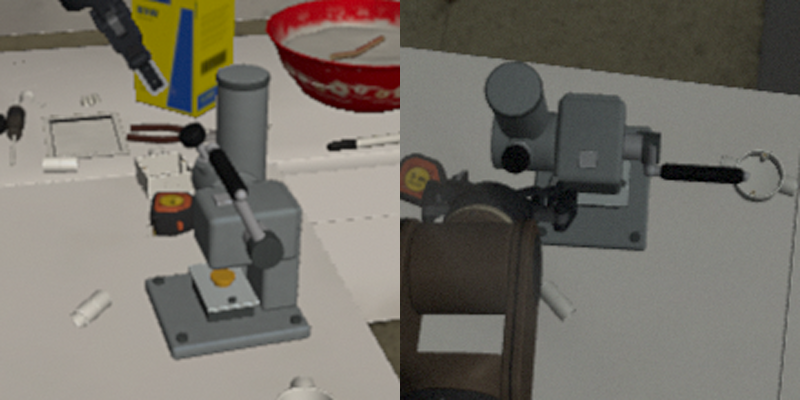

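Emit:
carry_out(deltas=[0,0.004,0.02,-0.005,0,-0.008,0,0.004,0.045,-0.005,0,-0.008,0,0.004,0.07,-0.005,0,-0.008,0,0.004,0.09,-0.005,0,-0.008,0,0.004,0.099,-0.005,0,-0.008])

```text
time: 2.78
eef_pos: [0.5527, 0.1623, 0.1827]
tcp_rot: [-0.035, 0.966, 0.01, 0.256]
contact_force: [-0.6, -0.1, -0.7]
opening: 0.998
finger_force: 0.0
```

```bash
python3 look.py 2;python3 -c "
from h import *
rel(K(.175),Rk(30,'y'))"
```

```text
t 2.875 pos [0.5528 0.1621 0.1831] q [ 0.1191 -0.1247  2.1708 -0.0417  0.5769 -1.4951] op 0.997 F [-0.9464  0.1142  0.2013] ff 0.0
shift [-0.0025 -0.0059 -0.0002] len 0.00636772431721603 rot [ 0.0044 -0.0042  0.0066] deg 0.5144382811824498
```

View pics/c_2.png

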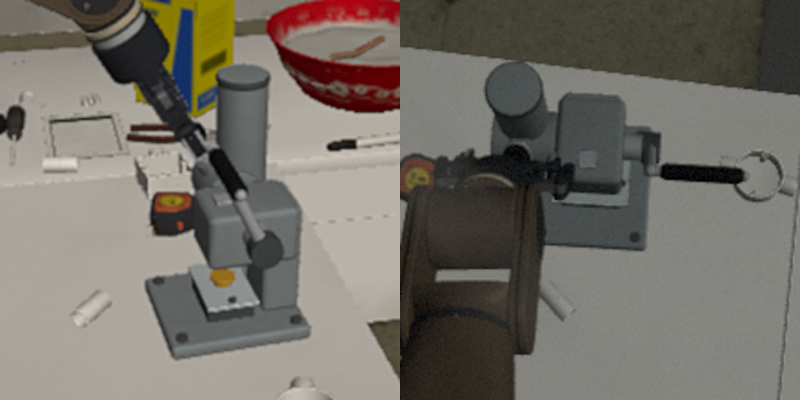

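Emit:
carry_out(deltas=[-0.002,-0.005,0,0,0,0,-0.002,-0.005,0,0,0,0,-0.002,-0.005,0,0,0,0])

```text
time: 3.25
eef_pos: [0.5556, 0.1566, 0.1859]
tcp_rot: [-0.035, 0.965, 0.009, 0.258]
contact_force: [0.6, 0.0, 0.2]
opening: 0.996
finger_force: 0.0
```

```bash
python3 -c "
from h import *
rel(K(.175),Rk(30,'y'))"
```

```text
t 3.25 pos [0.5556 0.1566 0.1859] q [ 0.1065 -0.1276  2.1686 -0.031   0.5782 -1.5144] op 0.996 F [0.6332 0.0181 0.1915] ff 0.0
shift [ 0.001  -0.0002  0.001 ] len 0.00143386594762025 rot [ 0.004  -0.0008  0.0059] deg 0.4095273287292382
```

Close on the knob.

Emit:
carry_out(deltas=[0,0,0,0,0,0,0,0,0,0,0,0,0,0,0,0,0,0,0,0,0,0,0,0,0,0,0,0,0,0], grip=0, grip_force=60)

```text
time: 3.88
eef_pos: [0.5551, 0.1573, 0.1853]
tcp_rot: [-0.035, 0.966, 0.01, 0.257]
contact_force: [-4.2, 4.0, 4.0]
opening: 0.345
finger_force: 59.0
```

```bash
python3 -c "
from h import *
rel(K(.175),Rk(30,'y'));print(ctrl.get_state()['wrist_torque'])"
```

```text
t 3.875 pos [0.5551 0.1573 0.1853] q [ 0.1075 -0.1269  2.1689 -0.0298  0.5789 -1.5145] op 0.345 F [-4.2145  3.998   4.0302] ff 58.96836174186319
shift [ 0.0003 -0.0009  0.0007] len 0.0011940152314378726 rot [ 0.0051 -0.0024  0.0059] deg 0.4658567784515668
[0.4746 0.5615 0.3748]
```

Emit:
carry_out(deltas=[0,0,-0.004,0,0,0,0,0,-0.009,0,0,0,0,0,-0.013,0,0,0,0,0,-0.017,0,0,0,0,0,-0.017,0,0,0])

```text
time: 4.5
eef_pos: [0.547, 0.1567, 0.1994]
tcp_rot: [-0.034, 0.965, 0.01, 0.258]
contact_force: [2.7, 5.5, -3.4]
opening: 0.344
finger_force: 64.1
```

```bash
python3 look.py 3; python3 -c "
from h import *
rel(K(.175),Rk(30,'y'));print(ctrl.get_state()['wrist_torque'])"
```

```text
t 4.6 pos [0.547  0.1567 0.1994] q [ 0.108  -0.1659  2.1753 -0.0283  0.6102 -1.5154] op 0.342 F [ 2.5911  5.8    -3.2191] ff 63.98314046440646
shift [ 0.0003 -0.001   0.0169] len 0.01696738136404361 rot [ 0.0055 -0.0012  0.0054] deg 0.4453075585172035
[0.8255 0.0384 0.5632]
```

View pics/c_3.png

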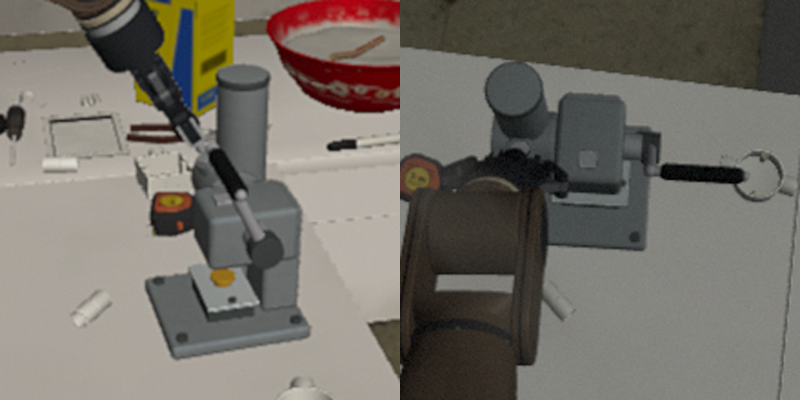

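Emit:
carry_out(deltas=[0,0,0,0,0,0,0,0,0,0,0,0,0,0,0,0,0,0,0,0,-0.03,0,0,0,0,0,-0.08,0,0,0], grip=100)

```text
time: 5.22
eef_pos: [0.506, 0.1526, 0.2678]
tcp_rot: [-0.034, 0.966, 0.009, 0.255]
contact_force: [1.3, -0.3, -0.2]
opening: 0.998
finger_force: 0.0
```

```bash
python3 look.py 4
python3 - <<'E'
from h import *
for c in("side","top"):
    im=cv2.imread(f"pics/{c}_4.png");d=np.load(f"{c}_4.npy");P=cloud(c,d)-O
    a=-.5*px+.866*pz;b=.866*px+.5*pz
    A,B,Y=P@a,P@b,P@py
    k=(d>0)&(im.max(-1)<70)&(abs(Y-.078)<.02)&(abs(B-.066)<.018)&(A>.14)&(A<.24)
    print(c,np.histogram(A[k],np.arange(.18,.24,.004)))
rel(W(-.059,-.131,.257+.1),Rk(0,'x'));print(W(-.059,-.131,.257),W(-.138,-.131,.154))
E
```

```text
side (array([ 0,  0,  0,  0,  2,  1, 11, 21, 23, 30, 64,  0,  0,  0]), array([0.18 , 0.184, 0.188, 0.192, 0.196, 0.2  , 0.204, 0.208, 0.212,
       0.216, 0.22 , 0.224, 0.228, 0.232, 0.236]))
top (array([ 0,  0,  0,  0,  0,  0,  3,  8, 12, 99, 83,  3,  0,  0]), array([0.18 , 0.184, 0.188, 0.192, 0.196, 0.2  , 0.204, 0.208, 0.212,
       0.216, 0.22 , 0.224, 0.228, 0.232, 0.236]))
t 5.325 pos [0.5086 0.1534 0.2762] q [ 0.111  -0.3518  2.1793 -0.0273  0.7815 -1.5177] op 1.0 F [0.7145 1.4898 1.1231] ff 0.0
shift [-0.0553 -0.2081 -0.0613] len 0.2238926629918264 rot [0.4202 0.4162 1.5374] deg 94.38099120533465
[ 0.5401 -0.053   0.257 ] [ 0.4612 -0.0581  0.154 ]
```

View pics/c_4.png

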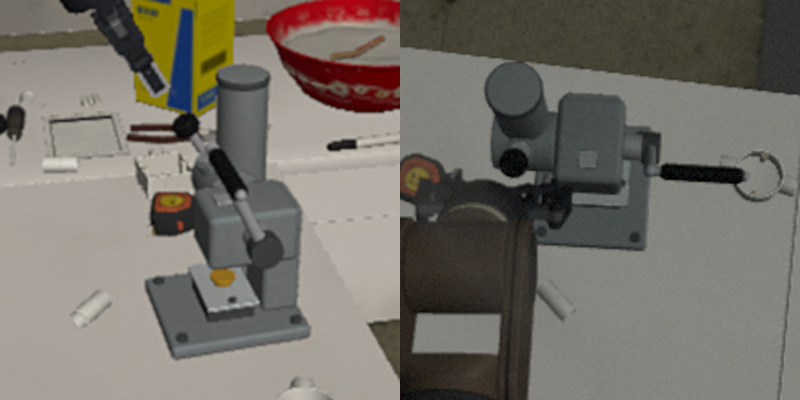

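Emit:
carry_out(deltas=[-0.006,-0.02,-0.01,0.04,0.04,0.15,-0.012,-0.04,-0.02,0.08,0.08,0.3,-0.018,-0.06,-0.03,0.12,0.12,0.46,-0.024,-0.08,-0.035,0.17,0.17,0.61,-0.03,-0.1,-0.04,0.21,0.21,0.77], grip=100)

```text
time: 5.95
eef_pos: [0.5207, 0.0532, 0.3187]
tcp_rot: [0.357, 0.924, 0.003, 0.137]
contact_force: [0.3, 0.4, 0.1]
opening: 0.998
finger_force: 0.0
```

```bash
python3 -c "
from h import *
rel(W(-.059,-.131,.34),Rk(0,'x'))"
```

```text
t 5.95 pos [0.5207 0.0532 0.3187] q [-0.0543 -0.2501  1.9796 -0.0861  1.1505 -0.8623] op 0.998 F [0.3264 0.4062 0.1362] ff 0.0
shift [-0.0893 -0.0641 -0.0057] len 0.11003156332910713 rot [0.1963 0.201  0.7634] deg 46.6059482728228
```

Emit:
carry_out(deltas=[-0.018,-0.013,-0.001,0.04,0.04,0.15,-0.036,-0.026,-0.002,0.08,0.08,0.31,-0.054,-0.039,-0.003,0.12,0.12,0.46,-0.072,-0.052,-0.005,0.16,0.16,0.61,-0.089,-0.064,-0.006,0.2,0.2,0.763])

```text
time: 6.58
eef_pos: [0.5404, -0.0529, 0.34]
tcp_rot: [0.684, 0.729, -0.002, -0.0]
contact_force: [-0.5, 0.6, -0.5]
opening: 0.998
finger_force: 0.0
```

Emit:
carry_out(deltas=[0,0,0,0,0,0,0,0,0,0,0,0])

```text
time: 6.82
eef_pos: [0.54, -0.0517, 0.3397]
tcp_rot: [0.682, 0.732, -0.002, 0.0]
contact_force: [-0.5, -0.1, -0.7]
opening: 1.0
finger_force: 0.0
```

```bash
python3 look.py 5; python3 -c "
from h import *
rel(W(-.059,-.131,.238),Rk(0,'x'))"
```

```text
t 6.925 pos [ 0.5398 -0.0512  0.34  ] q [-0.28   -0.0728  1.7704 -0.0037  1.4446 -0.3511] op 1.003 F [-0.5193  0.1018 -0.806 ] ff 0.0
shift [-0.0016  0.0003  0.102 ] len 0.10203133827138741 rot [-0.0018  0.0032  0.007 ] deg 0.45231903516992716
```

View pics/c_5.png

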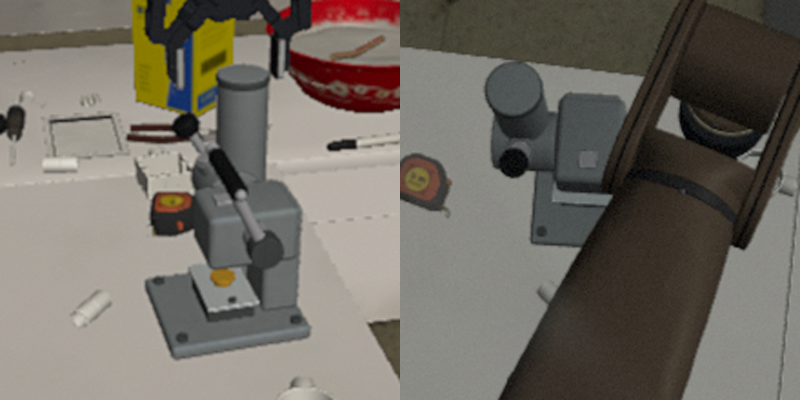

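Emit:
carry_out(deltas=[-0.001,0,0.03,0,0,0,-0.001,0,0.06,0,0,0,-0.001,0,0.085,0,0,0,-0.001,0,0.102,0,0,0,-0.001,0,0.102,0,0,0])

```text
time: 7.55
eef_pos: [0.5392, -0.0526, 0.237]
tcp_rot: [0.682, 0.732, -0.002, -0.001]
contact_force: [0.1, 0.4, -0.1]
opening: 1.002
finger_force: 0.0
```

```bash
python3 look.py 6; python3 -c "
from h import *
rel(W(-.059,-.131,.238),Rk(0,'x'))"
```

```text
t 7.65 pos [ 0.5405 -0.0532  0.2394] q [-0.2832 -0.0119  1.8932 -0.0038  1.259  -0.3522] op 1.0 F [-0.4641  0.3746  0.8674] ff 0.0
shift [ 0.0002 -0.0005  0.0014] len 0.0015095415504565012 rot [-0.      0.0039  0.0056] deg 0.38958866837114414
```

View pics/c_6.png

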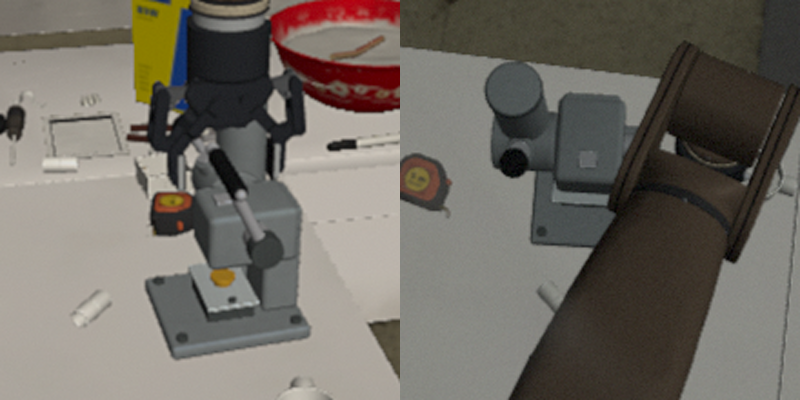

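```bash
python3 -c "
from h import *
for n,p in dict(near=W(-.059,-.176,.257),mid=W(-.059,-.131,.257),far=W(-.059,-.086,.257),shaft=W(0,-.07,.13),knob=K(.21),tcp=[.5405,-.0532,.2394]).items():
    print(n,(proj('side',p)-[200,110])*400/220,(proj('top',p)-[200,140])*400/220+[400,0])
"
```

```text
near [240.3473 198.5538] [746.748  174.7191]
mid [226.8301 176.5639] [704.2696 172.0487]
far [214.3224 156.2165] [661.8225 169.3802]
shaft [262.4583 249.0953] [647.3124 145.7882]
knob [185.8568 126.7952] [513.5373 159.3333]
tcp [227.0877 192.8216] [703.1859 175.514 ]
```

Emit:
carry_out(deltas=[0,0,0.001,0,0,0,0,0,0.001,0,0,0,0,0,0.001,0,0,0,0,0,0.001,0,0,0,0,0,0.001,0,0,0], grip=0, grip_force=90)

```text
time: 8.28
eef_pos: [0.5406, -0.0534, 0.2379]
tcp_rot: [0.682, 0.731, -0.001, 0.001]
contact_force: [1.9, 0.5, 0.8]
opening: 0.182
finger_force: 87.7
```

Run:
```python
from h import *
rel(W(-.059,-.131,.238),Rk(0,'x'))
# arc from top rest: offsets in press x,z -> tool y (=+px), tool z (=-pz)
for t in np.arange(0,1.02,.06):
    g=np.radians(65)-t
    x=-.14*np.cos(g)+.14*np.cos(np.radians(65));z=.14*np.sin(g)-.14*np.sin(np.radians(65))
    print(round(t,2),"ty %.4f tz %.4f"%(x,-z))
```

```text
t 8.275 pos [ 0.5406 -0.0534  0.2379] q [-0.2837 -0.0104  1.8947 -0.0035  1.2561 -0.352 ] op 0.182 F [1.9004 0.4768 0.7872] ff 87.70334243774414
shift [ 0.0004 -0.0005 -0.0001] len 0.0006306168542640686 rot [-0.      0.0035  0.0048] deg 0.34210239399987763
0.0 ty 0.0000 tz -0.0000
0.06 ty -0.0075 tz 0.0038
0.12 ty -0.0148 tz 0.0080
0.18 ty -0.0218 tz 0.0126
0.24 ty -0.0285 tz 0.0177
0.3 ty -0.0349 tz 0.0232
0.36 ty -0.0409 tz 0.0290
0.42 ty -0.0466 tz 0.0352
0.48 ty -0.0519 tz 0.0417
0.54 ty -0.0568 tz 0.0485
0.6 ty -0.0613 tz 0.0556
0.66 ty -0.0654 tz 0.0629
0.72 ty -0.0690 tz 0.0705
0.78 ty -0.0721 tz 0.0783
0.84 ty -0.0748 tz 0.0863
0.9 ty -0.0770 tz 0.0944
0.96 ty -0.0787 tz 0.1026
```

Emit:
carry_out(deltas=[0,-0.0075,0.004,0,0,0,0,-0.015,0.008,0,0,0,0,-0.022,0.0125,0,0,0,0,-0.0285,0.0175,0,0,0,0,-0.035,0.023,0,0,0])

```text
time: 8.9
eef_pos: [0.5094, -0.0556, 0.219]
tcp_rot: [0.682, 0.731, 0.004, 0.006]
contact_force: [4.9, 3.6, 11.3]
opening: 0.18
finger_force: 88.4
```

```bash
cat > arc.py <<'E'
from h import *
s=ctrl.get_state();p=s["eef_pos"]+[0,0,.019]-O
x,z=p@px,p[2]-.13
print("t",s["time"],"pos",s["eef_pos"],"rad",np.hypot(x,z),"lever",np.radians(65)-np.arctan2(z,-x),"F",s["contact_force"],"ff",s["finger_force"],"op",s["opening"],"y",p@py,"q",s["qpos"])
E
python3 arc.py
```

```text
t 8.9 pos [ 0.5094 -0.0556  0.219 ] rad 0.1404288458416685 lever 0.2568685859844382 F [ 4.8847  3.6138 11.3098] ff 88.35593461990356 op 0.18026614958004086 y -0.13157537339304223 q [-0.3073 -0.0739  1.9912  0.001   1.2098 -0.3767]
```

Emit:
carry_out(deltas=[0,-0.006,0.006,0,0,0,0,-0.0115,0.012,0,0,0,0,-0.017,0.0185,0,0,0,0,-0.022,0.0255,0,0,0,0,-0.0265,0.0325,0,0,0])

```text
time: 9.52
eef_pos: [0.4839, -0.0573, 0.1874]
tcp_rot: [0.682, 0.731, 0.005, 0.007]
contact_force: [3.0, 7.4, 17.3]
opening: 0.183
finger_force: 94.4
```

```bash
python3 arc.py
```

```text
t 9.525 pos [ 0.4839 -0.0573  0.1874] rad 0.1383304849271671 lever 0.5497664533250479 F [ 3.0099  7.4382 17.2601] ff 94.41707253456116 op 0.18317314020413242 y -0.13162520135492778 q [-0.3279 -0.1031  2.0785  0.003   1.1502 -0.3977]
```

Emit:
carry_out(deltas=[0,-0.004,0.0075,0,0,0,0,-0.0075,0.015,0,0,0,0,-0.011,0.0225,0,0,0,0,-0.0135,0.0305,0,0,0,0,-0.0155,0.039,0,0,0])

```text
time: 10.15
eef_pos: [0.4666, -0.0588, 0.1473]
tcp_rot: [0.683, 0.731, 0.002, 0.004]
contact_force: [4.9, 3.2, 5.8]
opening: 0.179
finger_force: 102.4
```

```bash
python3 arc.py
```

```text
t 10.15 pos [ 0.4666 -0.0588  0.1473] rad 0.1375969028743281 lever 0.8672356646965131 F [4.8737 3.1537 5.8148] ff 102.43826508522034 op 0.1787311777367835 y -0.13205354456783455 q [-0.3415 -0.0903  2.1456 -0.0004  1.0771 -0.409 ]
```

Emit:
carry_out(deltas=[0,-0.001,0.004,0,0,0,0,-0.002,0.008,0,0,0,0,-0.002,0.012,0,0,0])

```text
time: 10.52
eef_pos: [0.4639, -0.0591, 0.1355]
tcp_rot: [0.684, 0.73, 0.001, 0.003]
contact_force: [-7.2, 4.3, 22.9]
opening: 0.18
finger_force: 104.4
```

```bash
python3 arc.py; python3 look.py 7
```

```text
t 10.525 pos [ 0.4639 -0.0591  0.1355] rad 0.13758345780464973 lever 0.9553789896918918 F [-7.2158  4.2947 22.8936] ff 104.39006924629211 op 0.17989551501402928 y -0.13217975527804143 q [-0.344  -0.0784  2.1585 -0.0004  1.055  -0.4094]
```

View pics/c_7.png

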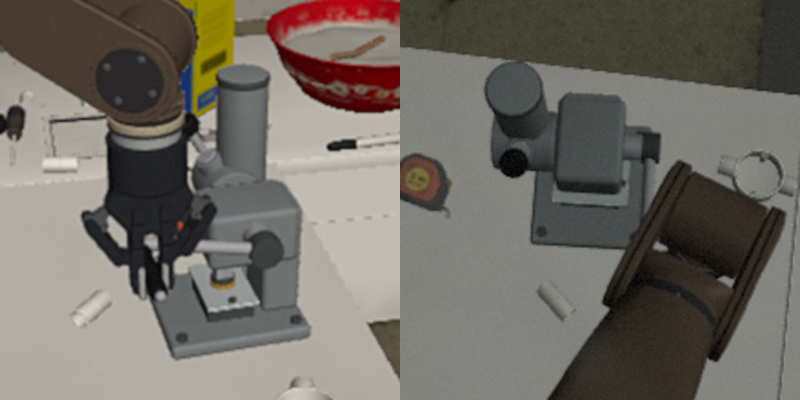

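Emit:
carry_out(deltas=[0,0,0.003,0,0,0,0,0,0.003,0,0,0])

```text
time: 10.88
eef_pos: [0.4637, -0.0592, 0.1342]
tcp_rot: [0.683, 0.73, 0.001, 0.003]
contact_force: [-8.3, 5.5, 25.9]
opening: 0.178
finger_force: 104.6
```

```bash
python3 arc.py
python3 - <<'E'
from h import *
im,d=ctrl.read_camera("side");P=cloud("side",d)-O
# bar: dark points near near-end, y press -.17..-.15
x,y,z=P@px,P@py,P[...,2]
k=(d>0)&(im.max(-1)<70)&(y<-.15)&(y>-.185)&(abs(x+.138)<.03)&(z>.12)&(z<.2)
print(k.sum(),np.percentile(np.stack([x,y,z],-1)[k],[2,50,98],0) if k.any() else 0)
b=(d>0)&(im[...,0]>150)&(im[...,2]<90)&(abs(y)<.03)&(x<-.03)&(x>-.12)
print(b.sum(),np.percentile(z[b],[5,50,95]) if b.any() else 0)
E
```

```text
t 10.875 pos [ 0.4637 -0.0592  0.1342] rad 0.1375522469692706 lever 0.9650404769786595 F [-8.3167  5.5435 25.9013] ff 104.61846470832825 op 0.1783276827106297 y -0.13219435039016755 q [-0.344  -0.0761  2.1591 -0.001   1.0535 -0.4094]
79 [[-0.1442 -0.1719  0.1558]
 [-0.1379 -0.1643  0.1662]
 [-0.1298 -0.1501  0.1693]]
1 [0.0479 0.0479 0.0479]
```

Emit:
carry_out(deltas=[0,0,0.004,0,0,0,0,0,0.004,0,0,0])

```text
time: 11.18
eef_pos: [0.4627, -0.0583, 0.13]
tcp_rot: [0.681, 0.732, -0.001, 0.001]
contact_force: [-6.4, 8.3, 27.2]
opening: 0.178
finger_force: 107.6
```

```bash
python3 arc.py
python3 - <<'E'
from h import *
im,d=ctrl.read_camera("side");P=cloud("side",d)-O
x,y,z=P@px,P@py,P[...,2]
k=(d>0)&(im.max(-1)<70)&(y<-.15)&(y>-.185)&(abs(x+.138)<.03)&(z>.12)&(z<.2)
print(k.sum(),np.percentile(np.stack([x,y,z],-1)[k],[2,50,98],0) if k.any() else 0)
u,v=map(int,proj("side",W(-.075,0,.05)));print(u,v);c=im[v-12:v+12,u-15:u+15].astype(int);m=(c[...,0]-c[...,2]>60);zz=z[v-12:v+12,u-15:u+15][m];print(m.sum(),np.percentile(zz,[5,50,80,95]))
E
```

```text
t 11.175 pos [ 0.4627 -0.0583  0.13  ] rad 0.13786606169934182 lever 0.9964626650268523 F [-6.3655  8.2902 27.18  ] ff 107.5883138179779 op 0.1776603476772097 y -0.1312747938215409 q [-0.3425 -0.0699  2.162  -0.0019  1.0489 -0.4147]
85 [[-0.1447 -0.1716  0.1536]
 [-0.1386 -0.1634  0.1636]
 [-0.1298 -0.1512  0.167 ]]
299 267Traceback (most recent call last):
  File "<stdin>", line 6, in <module>
    return _quantile_unchecked(
        a, q, axis, out, overwrite_input, method, keepdims, weights)
    return _ureduce(a,
                    func=_quantile_ureduce_func,
    ...<5 lines>...
                    overwrite_input=overwrite_input,
                    method=method)
    r = func(a, **kwargs)
    result = _quantile(arr,
                       quantiles=q,
    ...<2 lines>...
                       out=out,
                       weights=wgt)
    slices_having_nans = np.isnan(arr[-1, ...])
                                  ~~~^^^^^^^^^
IndexError: index -1 is out of bounds for axis 0 with size 0
```

Emit:
carry_out(deltas=[0,0,0.004,0,0,0,0,0,0.004,0,0,0])

```text
time: 11.48
eef_pos: [0.4627, -0.0584, 0.1292]
tcp_rot: [0.68, 0.733, -0.002, -0.0]
contact_force: [-15.4, 11.3, 44.4]
opening: 0.18
finger_force: 109.6
```

```bash
python3 arc.py
cat > bar.py <<'E'
from h import *
im,d=ctrl.read_camera("side");P=cloud("side",d)-O
x,y,z=P@px,P@py,P[...,2]
k=(d>0)&(im.max(-1)<70)&(y<-.15)&(y>-.185)&(abs(x+.138)<.03)&(z>.12)&(z<.2)
print(k.sum(),np.percentile(np.stack([x,y,z],-1)[k],[2,50,98],0) if k.any() else 0)
cv2.imwrite("pics/bush.png",cv2.resize(im[210:310,240:360,::-1],(720,600),interpolation=2))
E
python3 bar.py
```

```text
t 11.475 pos [ 0.4627 -0.0584  0.1292] rad 0.1377962151139416 lever 1.002124900768996 F [-15.4335  11.2571  44.4352] ff 109.64780688285828 op 0.18004205592324404 y -0.1313829167811445 q [-0.3422 -0.0672  2.161  -0.0032  1.0497 -0.4148]
85 [[-0.1451 -0.172   0.1549]
 [-0.1391 -0.1636  0.1624]
 [-0.1304 -0.1503  0.1657]]
```

View pics/bush.png

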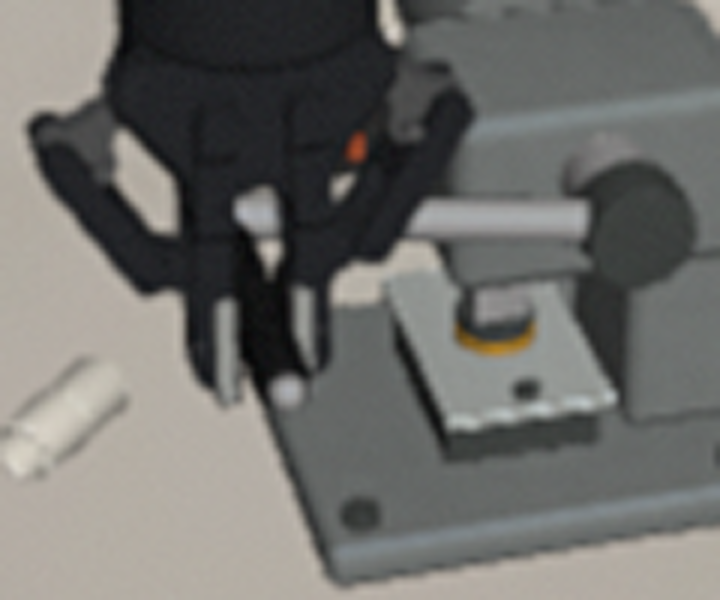

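Emit:
carry_out(deltas=[0,0,-0.01,0,0,0,0,0.002,-0.017,0,0,0,0,0.0035,-0.0235,0,0,0,0,0.0055,-0.0305,0,0,0,0,0.008,-0.037,0,0,0])

```text
time: 12.15
eef_pos: [0.4718, -0.0572, 0.1585]
tcp_rot: [0.682, 0.731, 0.002, 0.003]
contact_force: [8.5, 3.3, -0.2]
opening: 0.177
finger_force: 111.4
```

```bash
python3 arc.py
python3 - <<'E'
from h import *
t0=.76
f=lambda t:(-.14*np.cos(np.radians(65)-t)+.14*np.cos(np.radians(65)),-.14*np.sin(np.radians(65)-t)+.14*np.sin(np.radians(65)))
for b in(.76,.51,.26):
    print([tuple(np.round(np.array(f(b-.05*i))-f(b),4)) for i in range(1,6)])
E
```

```text
t 12.15 pos [ 0.4718 -0.0572  0.1585] rad 0.13598989632223313 lever 0.7772815342971227 F [ 8.542   3.26   -0.2252] ff 111.41061902046204 op 0.17747311024353193 y -0.13078903688571283 q [-0.3357 -0.0921  2.1248  0.0022  1.1019 -0.4058]
[(np.float64(0.0027), np.float64(-0.0064)), (np.float64(0.0058), np.float64(-0.0128)), (np.float64(0.0091), np.float64(-0.0189)), (np.float64(0.0128), np.float64(-0.0249)), (np.float64(0.0167), np.float64(-0.0306))]
[(np.float64(0.0042), np.float64(-0.0056)), (np.float64(0.0087), np.float64(-0.0109)), (np.float64(0.0135), np.float64(-0.0161)), (np.float64(0.0185), np.float64(-0.0209)), (np.float64(0.0238), np.float64(-0.0256))]
[(np.float64(0.0055), np.float64(-0.0044)), (np.float64(0.0112), np.float64(-0.0084)), (np.float64(0.0171), np.float64(-0.0122)), (np.float64(0.0231), np.float64(-0.0157)), (np.float64(0.0294), np.float64(-0.0189))]
```

Emit:
carry_out(deltas=[0,0.0025,-0.0065,0,0,0,0,0.0055,-0.013,0,0,0,0,0.009,-0.019,0,0,0,0,0.0125,-0.025,0,0,0,0,0.0165,-0.0305,0,0,0])

```text
time: 12.78
eef_pos: [0.4897, -0.0559, 0.1872]
tcp_rot: [0.682, 0.731, 0.004, 0.005]
contact_force: [21.4, 10.7, -14.1]
opening: 0.182
finger_force: 116.3
```

```bash
python3 arc.py
```

```text
t 12.775 pos [ 0.4897 -0.0559  0.1872] rad 0.13334040577149778 lever 0.5265206501517473 F [ 21.3803  10.6971 -14.1461] ff 116.27740502357483 op 0.1821993062744083 y -0.13060871570119026 q [-0.3216 -0.0868  2.0639  0.0038  1.1528 -0.3919]
```

Emit:
carry_out(deltas=[0,0.006,-0.0045,0,0,0,0,0.0115,-0.0085,0,0,0,0,0.0165,-0.013,0,0,0,0,0.0215,-0.018,0,0,0,0,0.027,-0.0225,0,0,0])

```text
time: 13.4
eef_pos: [0.5126, -0.0545, 0.2088]
tcp_rot: [0.682, 0.731, -0.001, 0.0]
contact_force: [3.5, -1.7, -2.9]
opening: 0.18
finger_force: 123.2
```

```bash
python3 arc.py
```

```text
t 13.4 pos [ 0.5126 -0.0545  0.2088] rad 0.13057482831906092 lever 0.2876186437964928 F [ 3.5098 -1.6559 -2.86  ] ff 123.18205833435059 op 0.17992573992936228 y -0.13064327681556012 q [-0.3019 -0.0477  1.9856 -0.0019  1.2046 -0.3711]
```

Emit:
carry_out(deltas=[0,0.0055,-0.0045,0,0,0,0,0.011,-0.0085,0,0,0,0,0.0165,-0.012,0,0,0,0,0.0225,-0.0155,0,0,0,0,0.0275,-0.018,0,0,0])

```text
time: 14.02
eef_pos: [0.5387, -0.0526, 0.2238]
tcp_rot: [0.682, 0.731, -0.003, -0.002]
contact_force: [4.7, -0.7, -13.6]
opening: 0.178
finger_force: 127.1
```

Emit:
carry_out(deltas=[0,0.002,-0.001,0,0,0,0,0.002,-0.001,0,0,0])

```text
time: 14.28
eef_pos: [0.541, -0.0524, 0.2247]
tcp_rot: [0.682, 0.731, -0.002, -0.002]
contact_force: [10.2, 6.5, -13.0]
opening: 0.182
finger_force: 127.8
```

```bash
python3 arc.py; python3 look.py 8
cat > top.py <<'E'
from h import *
import sys
im=cv2.imread(f"pics/side_{sys.argv[1]}.png");P=cloud("side",np.load(f"side_{sys.argv[1]}.npy"))-O
x,y,z=P@px,P@py,P[...,2]
k=(im.max(-1)<70)&(y<-.155)&(y>-.185)&(abs(x+.06)<.04)&(z>.22)&(z<.29)
print(k.sum(),np.percentile(np.stack([x,y,z],-1)[k],[2,50,98],0) if k.any() else 0)
E
python3 top.py 0 2>/dev/null; cp pics/side0.png pics/side_0.png; cp side0.npy side_0.npy; python3 top.py 0; python3 top.py 8
```

```text
t 14.275 pos [ 0.541  -0.0524  0.2247] rad 0.12762926273666014 lever 0.036019601482419894 F [ 10.2314   6.4689 -12.9582] ff 127.80794620513916 op 0.18221451124764088 y -0.1304687655777695 q [-0.2823  0.0047  1.9042 -0.0025  1.2374 -0.3509]
71 [[-0.0661 -0.1733  0.256 ]
 [-0.0608 -0.1664  0.2648]
 [-0.0517 -0.1565  0.2697]]
75 [[-0.0661 -0.1722  0.2547]
 [-0.0614 -0.1653  0.2647]
 [-0.0506 -0.1559  0.2686]]
```

View pics/c_8.png

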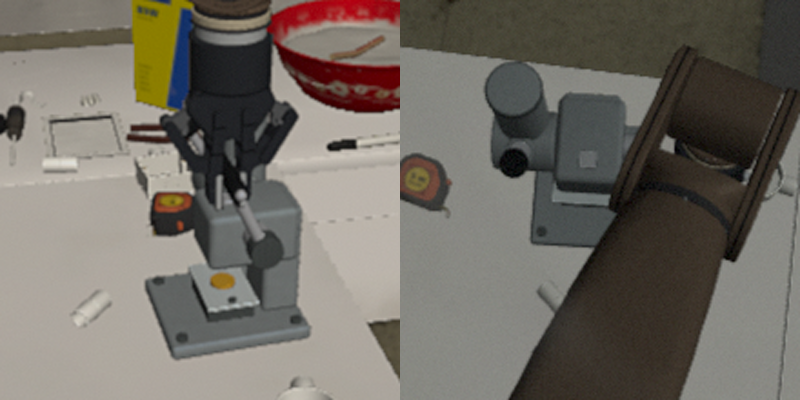

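Emit:
carry_out(deltas=[0,0,0,0,0,0,0,0,0,0,0,0,0,0,0,0,0,0,0,0,0,0,0,0,0,0,0,0,0,0], grip=100)

```text
time: 15.0
eef_pos: [0.5421, -0.0533, 0.2292]
tcp_rot: [0.682, 0.731, -0.002, 0.001]
contact_force: [0.3, 0.3, 0.5]
opening: 1.001
finger_force: 0.0
```

Emit:
carry_out(deltas=[0,0,-0.03,0,0,0,0,0,-0.06,0,0,0,0,0,-0.09,0,0,0,0,0,-0.115,0,0,0])

```text
time: 15.5
eef_pos: [0.5423, -0.0529, 0.3455]
tcp_rot: [0.682, 0.731, -0.001, 0.001]
contact_force: [0.7, -0.5, -0.2]
opening: 1.0
finger_force: 0.0
```

```bash
python3 look.py 9; python3 top.py 9
python3 - <<'E'
from h import *
a=-.5*px+.866*pz;b=.866*px+.5*pz
for c in("side","top"):
    im=cv2.imread(f"pics/{c}_9.png");d=np.load(f"{c}_9.npy");P=cloud(c,d)-O
    A,B,Y=P@a,P@b,P@py
    k=(d>0)&(im.max(-1)<70)&(abs(Y-.078)<.02)&(abs(B-.066)<.018)&(A>.14)&(A<.24)
    print(c,np.histogram(A[k],np.arange(.18,.24,.004))[0])
rel(K(.30),Rk(30,'y'))
E
```

```text
73 [[-0.066  -0.1723  0.2552]
 [-0.0609 -0.1655  0.2652]
 [-0.0519 -0.1559  0.2688]]
side [ 0  0  0  0  2  1 10 24 21 31 63  0  0  0]
top [ 0  0  0  0  0  1  2  7 17 90 88  4  0  0]
t 15.6 pos [ 0.5435 -0.0532  0.3479] q [-0.2816 -0.0708  1.7546 -0.0037  1.4511 -0.3508] op 1.001 F [ 0.3678 -0.7208  0.3067] ff 0.0
shift [ 0.2089 -0.0365  0.0537] len 0.21870563473860732 rot [-0.4095 -0.4027 -1.5259] deg 93.41674837991096
```

Emit:
carry_out(deltas=[0.02,-0.004,0.003,-0.04,-0.04,-0.15,0.04,-0.007,0.006,-0.08,-0.08,-0.3,0.06,-0.011,0.01,-0.12,-0.12,-0.45,0.08,-0.014,0.014,-0.16,-0.16,-0.6,0.1,-0.018,0.02,-0.2,-0.2,-0.76], grip=0, grip_force=40)

```text
time: 16.23
eef_pos: [0.5167, 0.0464, 0.322]
tcp_rot: [0.354, 0.925, 0.003, 0.138]
contact_force: [0.5, 0.1, -0.0]
opening: -0.004
finger_force: 0.0
```

```bash
python3 -c "
from h import *
rel(K(.27),Rk(30,'y'))"
```

```text
t 16.225 pos [0.5167 0.0464 0.322 ] q [-0.07   -0.2655  1.9863 -0.081   1.1558 -0.8879] op -0.004 F [ 0.5107  0.0935 -0.032 ] ff 0.0
shift [0.0902 0.0688 0.0409] len 0.12062136321695945 rot [-0.2074 -0.2129 -0.7606] deg 46.786583132100375
```

Emit:
carry_out(deltas=[0.018,0.014,0.005,-0.04,-0.04,-0.15,0.036,0.028,0.012,-0.08,-0.08,-0.3,0.054,0.042,0.02,-0.12,-0.12,-0.45,0.072,0.055,0.03,-0.16,-0.17,-0.61,0.09,0.069,0.041,-0.207,-0.213,-0.76])

```text
time: 16.85
eef_pos: [0.5085, 0.1535, 0.2666]
tcp_rot: [-0.031, 0.965, 0.008, 0.259]
contact_force: [0.0, -1.2, 0.4]
opening: -0.004
finger_force: 0.0
```

Emit:
carry_out(deltas=[0,0,0,0,0,0,0,0,0,0,0,0])

```text
time: 17.1
eef_pos: [0.5096, 0.1523, 0.2687]
tcp_rot: [-0.027, 0.966, 0.008, 0.259]
contact_force: [-0.8, -0.2, 0.3]
opening: -0.004
finger_force: 0.0
```

```bash
python3 -c "
from h import *
ctrl.read_camera('side')
rel(K(.204),Rk(30,'y'))"
```

```text
t 17.15 pos [0.51   0.1522 0.2693] q [ 0.112  -0.3383  2.1801 -0.0382  0.7761 -1.4947] op -0.001 F [-0.8868  0.0286  1.078 ] ff 0.0
shift [0.0031 0.0014 0.0672] len 0.06724145421863473 rot [-0.003   0.0011 -0.0078] deg 0.4828285136380234
```

Contact should come after about 51 mm; then push 16 mm plus a little.

Emit:
carry_out(deltas=[0.003,0.001,0.025,0,0,0,0.003,0.001,0.045,0,0,0,0.003,0.001,0.053,0,0,0,0.003,0.001,0.058,0,0,0,0.003,0.001,0.063,0,0,0])

```text
time: 17.77
eef_pos: [0.5389, 0.1553, 0.2134]
tcp_rot: [-0.028, 0.965, 0.008, 0.26]
contact_force: [-0.9, -0.4, 0.4]
opening: 0.005
finger_force: 0.0
```

Emit:
carry_out(deltas=[0,0,0.003,0,0,0,0,0,0.006,0,0,0,0,0,0.006,0,0,0])

```text
time: 18.15
eef_pos: [0.5406, 0.1556, 0.2095]
tcp_rot: [-0.028, 0.966, 0.008, 0.258]
contact_force: [-14.7, -2.6, 13.5]
opening: 0.002
finger_force: 9.5
```

```bash
python3 -c "
from h import *
rel(K(.204),Rk(30,'y'))"
```

```text
t 18.15 pos [0.5406 0.1556 0.2095] q [ 0.1118 -0.1939  2.1791 -0.0444  0.6353 -1.4892] op 0.002 F [-14.6522  -2.5602  13.4995] ff 9.50703404378146
shift [-0.0003 -0.0002 -0.    ] len 0.000314440038721075 rot [-0.0028 -0.0015 -0.0049] deg 0.33399680328416054
```

Emit:
carry_out(deltas=[0,0,-0.02,0,0,0,0,0,-0.06,0,0,0,0,0,-0.1,0,0,0,0,0,-0.1,0,0,0])

```text
time: 18.65
eef_pos: [0.4922, 0.153, 0.2988]
tcp_rot: [-0.028, 0.964, 0.009, 0.263]
contact_force: [-0.0, -0.2, -0.7]
opening: -0.002
finger_force: 0.0
```

```bash
python3 look.py 10; python3 top.py 10
python3 - <<'E'
from h import *
a=-.5*px+.866*pz;b=.866*px+.5*pz
for c in("side","top"):
    im=cv2.imread(f"pics/{c}_10.png");d=np.load(f"{c}_10.npy");P=cloud(c,d)-O
    A,B,Y=P@a,P@b,P@py
    k=(d>0)&(im.max(-1)<70)&(abs(Y-.078)<.02)&(abs(B-.066)<.018)&(A>.14)&(A<.24)
    print(c,np.histogram(A[k],np.arange(.18,.24,.004))[0])
u,v=proj("side",W(-.075,0,.05));u,v=int(u),int(v)
for n in("0","10"):
    im=cv2.imread(f"pics/side_{n}.png").astype(int);P=cloud("side",np.load(f"side_{n}.npy"))
    k=np.zeros((480,640),bool);k[v-25:v+15,u-15:u+40]=1;k&=(im[...,2]-im[...,0]>60);print(n,k.sum(),np.percentile(P[k][:,2],[5,50,80,95]))
rel(K(.204),Rk(30,'y'))
E
```

```text
76 [[-0.0662 -0.1718  0.255 ]
 [-0.0613 -0.1659  0.265 ]
 [-0.0517 -0.1559  0.2689]]
side [ 0  0  7 22 24 30 60  3  0  0  0  0  0  0]
top [ 0  0  6  3 15 87 82  7  0  0  0  0  0  0]
0 102 [0.0494 0.0581 0.0591 0.0603]
10 92 [0.0482 0.052  0.053  0.0536]
t 18.75 pos [0.4912 0.1526 0.2939] q [ 0.118  -0.406   2.1834 -0.0388  0.8407 -1.4929] op -0.002 F [-0.8232  0.7067 -0.102 ] ff 0.0
shift [-0.0008 -0.0002  0.0978] len 0.09776357004462045 rot [-0.0021  0.001  -0.0057] deg 0.35491725678375813
```

```bash
python3 -c "
from plant import ctrl
print(ctrl.sign_off())"
```

```text
the job is handed in; nothing more can be done
None
```

I handed the job in at about 19 s: the lever went down to its bottom stop to press the bush home and was eased back to its top rest, the knob is pushed in again, and the hand is clear (last camera check: flange about 6.5 mm lower, against 8 mm full travel and ±2 mm calibration; I saw no contact with the loose things, but did not re-measure them; no verdict was returned).

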